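# Slide the long serving slate out of its caddy and lay it on the board

### The job

Two thin slates lie sunk flush in the grooves of the wooden caddy, where their sides cannot be gripped. Slide the longer one along its groove until a good third of it sticks out past the caddy's end (either end will do), pick it up by that overhanging part, and lay it flat in the middle of the chopping board, parallel to the board's long sides. Slate is brittle, so set it down rather than drop it, and leave the shorter slate lying where it is.

Things in the scene. Friction and masses are not known exactly. Their poses are not given: they have to be found in the camera images.
- long_slate: The longer of two dark grey rectangular serving slates, 160 x 50 x 6 mm, about 0.13 kg, loose. Lies flat in one of the caddy's two grooves (which one varies), its top flush with the wooden rails, its ends within 20 mm inside the caddy's ends. Origin: centre of its underside; x along its 160 mm length, y across its 50 mm width, z up.
- short_slate: The shorter dark slate, 105 x 50 x 6 mm, loose, flat in the caddy's other groove. Not to be disturbed. Origin: centre of its underside; x along its 105 mm length, z up.
- caddy: Wooden block 180 x 148 x 34 mm, fixed to the worktop. Two parallel grooves run its whole 180 mm length, open at both ends, 56 mm wide, 6 mm deep: floors 28 mm above the worktop; centre lines 34 mm either side of the middle. A slate slides easily if its end is pushed by fingertips just above the floor. Origin: centre of underside; x along the grooves, about to the robot's left (ends at +-90 mm), z up.
- board: Light wooden chopping board, 200 x 300 x 22 mm, flat on the worktop to the right of the caddy; it does not move. Origin: centre of its underside (top face 22 mm above it); x along its 200 mm side, y along its 300 mm side, z up. A wall cabinet hangs behind it (from about 0.6 m ahead of the robot, its underside about 0.45 m up): keep the arm from swinging out there.

How it is judged:
On the way, in this order (a step that is already met when the one before it is completed fails the run):
1. the long slate, still flat in its groove, sticks out at least 35 mm past one end of the caddy ((x of long_slate in the frame of caddy above 0.045 m or x of long_slate in the frame of caddy below -0.045 m) and z of long_slate in the frame of caddy between 0.025 and 0.032 m and y of long_slate in the frame of caddy between -0.045 and 0.045 m and angle between long_slate's own z axis and vertical below 0.08 rad), for 0.1 s.
2. the long slate has been lifted by the fingers, clear of the caddy (height (world z) of long_slate above 0.05 m and contact force between long_slate and caddy below 0.01 N and contact force between long_slate and the fingers above 1 N), for 0.1 s.
At the end, for the whole second after the job is handed in: The long slate lies flat and at rest on the chopping board, its centre within 30 mm of the board's centre along each side of the board, its length within 12 degrees of the board's long sides; the short slate is within 20 mm of where it was (x of long_slate in the frame of board between -0.03 and 0.03 m and y of long_slate in the frame of board between -0.03 and 0.03 m and z of long_slate in the frame of board between 0.018 and 0.026 m and angle between the x axis of long_slate and the y axis of board, either way round below 0.21 rad and angle between long_slate's own z axis and vertical below 0.05 rad and linear speed of long_slate below 0.02 m/s and angular speed of long_slate below 0.2 rad/s and distance of short_slate from where it was at the start of the episode below 0.02 m); the robot touches nothing.
It fails at once if the short slate is moved more than 20 mm (distance of short_slate from where it was at the start of the episode above 0.02 m).
It fails at once if the long slate is dropped (falls free of the fingers at over 0.65 m/s, a drop of some 20 mm) (linear speed of long_slate above 0.65 m/s and contact force between long_slate and the fingers below 0.01 N).
It also fails if it takes over 48 s, if anything falls off the work surface, if the arm or the gripper's body presses on something with over 40 N, if the wrist force passes 120 N, or if a joint passes its speed limit or range.

### The arm

A 7-joint arm with a two-finger parallel gripper is mounted at the origin on a cart in front of the work surface, level with it; the furniture and walls round the work are solid. World frame = base frame: x ahead of the robot, y to its left, z up, the work surface at z = 0. Lengths are in m, angles in rad, forces in N, time in s.
With the tool pointing down it reaches from about 0.425 to 0.925 m from the base axis. Payload 6.8 kg.
Tool frame: the origin (TCP) lies at the very end of the fingers, on their centre line; the grasp point (between the pads) lies 19 mm behind it; z points along the fingers, y is the line along which they close (so a half turn about z gives the same grasp; the last joint's range is limited). The gripper opens to 88 mm and grips with 3 to 60 N. Pads are 20 mm wide; open, the fingers measure 115 mm over their backs; the gripper's body (75 mm by 178 mm) begins 61 mm behind the grasp point.
Start: joints at [1.238, 0.477, 0.022, 1.555, -0.011, 1.109, -0.083], TCP at [0.15, -0.658, 0.223] pointing down, gripper open.
Joint ranges: [-2.96, 2.96], [-0.34, 2.1], [-1.41, 1.46], [0.24, 2.44], [-1.37, 4.51], [0.17, 1.92], [-2.96, 2.96]. Speed limits (rad/s): [2.39, 2.39, 3.14, 3.14, 3.14, 3.14, 3.14].

### API

Orientations are given as [roll, pitch, yaw] about the fixed x, y, z axes, in that order (R = Rz(yaw) Ry(pitch) Rx(roll)).
In Python, from rig import * gives the robot as it stands. The module is installed in compiled form; this text tells all that it offers. Calls block until the motion is done:
- movep(position, orientation): joint-space move of the TCP to a pose.
- move_linear(position, frame=None, feed=0.15, until_force=None): straight line of the TCP; frame=None keeps the orientation; feed is the mean speed in m/s. With until_force (N) it stops when the force on the tool has changed by that much, and returns True; else False.
- move_joints(angles): joint-space move.
- gripper_to(opening, newtons=None): finger opening in m; newtons is the grip in N (None keeps the last); returns when the fingers have stopped.
- sleep(seconds).
- inverse_kinematics(position, orientation): joint angles nearest the present ones, or None.
- read_state(): the state.
- camera(name): name is "scene" or "top" or "wrist"; returns the picture (420x560x3 uint8, red, green, blue); there is no depth.
- camera_info(name): a dict with "fovy" (degrees; the focal length in pixels is half the picture's height over the tangent of half this angle, whatever the lens; pixels are square), "cx", "cy" (the principal point, pixels), "k1" (the pictures are not rectified: a ray, as slopes to the right and down, at radius r is drawn at 1 + k1 r^2 times it, then the intrinsics apply), "rvec" (rotation vector, rad) and "tvec" (3), from world to camera coordinates, as OpenCV has them. Camera axes: x right, y down, z forward; pixel columns grow to the right and rows downward; lengths in m; the calibration is good to about 2 mm. A picture is of the moment at which its call begins: read the wrist's pose just before it. camera_info takes no time and is no camera call; for the wrist camera it gives the pose at the moment of the call.
A pose or a line that the arm cannot do raises Unreachable and nothing moves.
- finish_job(): hands the job in; it is judged then, once.
Trained networks look in the newest picture that a camera, given by its name, has taken for a name from the list of things; names that differ only in an ending like _2 or _b are one class to them, and where a whole thing is asked for, a point or a joint stands for the part that bears it (a point fixed in the world has none). Each returns a list of dicts, best first, with "p" (0 to 1); they miss things now and then, are a little off and sometimes report something else, mostly with a low value. They report only what shows in the picture. A call takes as long as a camera call.
- boxes_of(thing, camera): "bbox" ([left, top, right, bottom] as shares, 0 to 1, of the picture: columns of its width, rows of its height, round what is visible of it).
- outline_of(thing, camera): "pixels" (420x560 bool, what is visible of it) and "bbox" ([left, top, right, bottom] as shares, 0 to 1, of the picture: columns of its width, rows of its height, round what is visible of it).
The state is a dict: "clock": time; "q": joint angles; "qvel": joint speeds; "joint_efforts": joint torques, N m; "eef_pos": TCP position; "ee_rot": TCP orientation; "wrist_force": force on the tool from outside, world axes, zero at the start; "ft_torque": the same for the moment, N m; "gripper_width": finger opening in m; "grip_force": force on a finger pad.
Only numpy, scipy, OpenCV 4.12 (cv2) and the standard library are available. Lean on these libraries where they do the work, as an engineer would, in place of code of your own. Each camera call takes 0.05 s, during which the arm holds its last target. There are 200 camera calls.

## Working session

There is one attempt and no reset: what is moved stays moved. The work goes in short steps, each a Python script; the robot and the scene stay as the last script left them, time stands still between calls to the robot, and variables do not carry over. Pictures are saved under pics/ and viewed, at most 10 in all, crops included, and the job is handed in when it is done.

```bash
mkdir -p pics
cat > h.py <<'E'
from rig import *
import numpy as np, cv2
def ray_plane(uv,ci,z):
    uv=np.asarray(uv,float).reshape(-1,2)
    f=210/np.tan(np.radians(ci["fovy"])/2)
    d=(uv-[ci["cx"],ci["cy"]])/f
    u=d.copy()
    for _ in range(30): u=d/(1+ci["k1"]*(u**2).sum(1,keepdims=True))
    R=cv2.Rodrigues(np.array(ci["rvec"],float))[0]; t=np.array(ci["tvec"],float).ravel()
    D=np.c_[u,np.ones(len(u))]@R; C=-R.T@t
    return (C+D*((z-C[2])/D[:,2])[:,None])[:,:2]
def save(im,n): cv2.imwrite("pics/"+n,cv2.cvtColor(im,cv2.COLOR_RGB2BGR))
def rect(thing,cam,z,ci=None):
    out=[]
    for o in outline_of(thing,cam):
        m=o["pixels"].astype(np.uint8)
        c=max(cv2.findContours(m,0,1)[0],key=cv2.contourArea).reshape(-1,2)
        P=ray_plane(c,ci or camera_info(cam),z)
        r=cv2.minAreaRect((P*1000).astype(np.float32))
        b=cv2.boxPoints(r)
        out.append((round(o["p"],2),np.round(r[0],1),np.round(r[1],1),round(r[2],1),np.round(b).tolist()))
    return out
E
python3 - <<'E'
from h import *
s=read_state();print(s)
a=camera("top");b=camera("scene")
save(np.hstack([a,b])[:, :],"a.png")
im=cv2.resize(np.hstack([a,b]),(800,300));save(im,"a.png");save(a,"top.png")
for c in("top","scene"):
  print(c,camera_info(c))
  for t,z in(("long_slate",.034),("short_slate",.034),("caddy",.034),("board",.022)):
    for r in rect(t,c,z):print(t,r)
E
```

```text
{'clock': 0.0, 'q': array([ 1.23793205,  0.47777912,  0.02231953,  1.55641644, -0.01144849,
        1.109324  , -0.08311235]), 'qvel': array([-1.14753955e-03, -1.03099627e-03, -2.78749931e-04, -2.83243891e-04,
       -2.08923643e-04, -6.06881417e-05,  1.18744732e-03]), 'joint_efforts': array([-5.74506666e-04, -5.82851493e+01,  1.53389834e+00, -2.72600269e+01,
       -5.44413063e-02,  1.69098610e-02,  1.47927863e-04]), 'eef_pos': array([ 0.15029172, -0.65744477,  0.22171022]), 'ee_rot': array([-3.13980165e+00,  1.69573576e-04,  2.24814971e-01]), 'wrist_force': array([-0.10888469,  0.83545655,  0.25514431]), 'ft_torque': array([ 0.00477572, -0.0480012 , -0.02265897]), 'grip_force': 0.0, 'gripper_width': 0.0877443183653456}
top {'fovy': 53.28471394565505, 'cx': 279.71589326076395, 'cy': 212.72621415918545, 'k1': 0.0076978063105639675, 'rvec': array([ 2.17886885, -2.19938885, -0.00853799]), 'tvec': array([0.03935836, 0.50200488, 0.96674886])}
long_slate (0.67, array([536.3, 208.8]), array([160. ,  52.9]), 83.9, [[501.0, 132.0], [554.0, 126.0], [571.0, 286.0], [518.0, 291.0]])
short_slate
[... 455 characters left out ...]
: 210.72336720629556, 'k1': -0.05958055568994715, 'rvec': array([ 0.76264286, -2.27123732,  1.44438967]), 'tvec': array([0.42892342, 0.18019827, 0.75734818])}
long_slate (0.71, array([530.4, 213.1]), array([163.,  56.]), 80.7, [[490.0, 137.0], [545.0, 128.0], [571.0, 289.0], [516.0, 298.0]])
long_slate (0.34, array([ 455.8, -177.1]), array([203.9, 327.5]), 5.7, [[338.0, -24.0], [371.0, -350.0], [574.0, -330.0], [541.0, -4.0]])
short_slate (0.65, array([462.7, 228.4]), array([111.4,  54.8]), 82.4, [[428.0, 177.0], [482.0, 170.0], [497.0, 280.0], [443.0, 287.0]])
board (0.7, array([ 468.8, -204.8]), array([213. , 342.5]), 5.7, [[346.0, -45.0], [380.0, -386.0], [592.0, -365.0], [558.0, -24.0]])
```

View picture.

View pics/top.png

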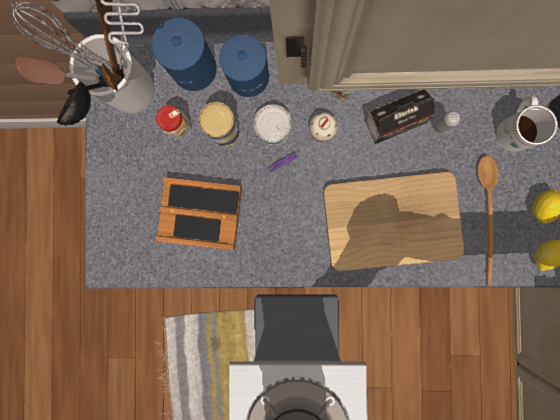

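Run:
```python
from h import *
c=np.array([.5025,.2195]);a=np.radians(83.3);ux=np.array([np.cos(a),np.sin(a)]);uy=np.array([-ux[1],ux[0]])
P=lambda x,y=-.0345:c+ux*x+uy*y
for n,p,z,yw in(("w1",(.32,-.42),.22,.8),("w2",(.42,-.05),.22,1.45),("push",P(.112),.031,a),("end",P(.015),.031,a),("grip",P(-.107),.029,a),("place",(.484,-.2515),.025,np.radians(95.7))):
  print(n,p,np.round(inverse_kinematics([*p,z],[np.pi,0,yw]),2))
```

```text
w1 (0.32, -0.42) [ 0.97  0.25 -0.19  1.9   0.06  1.   -0.02]
w2 (0.42, -0.05) [ 0.63  0.11 -0.7   2.09  0.09  0.97 -0.23]
push [0.54983151 0.32670997] [-0.15  0.75 -0.69  1.74  0.6   0.87 -1.22]
end [0.53851445 0.23037242] [ 0.19  0.81 -0.98  1.86  0.83  0.94 -1.3 ]
grip [0.52428062 0.1092056 ] [ 0.26  0.64 -0.75  1.99  0.64  0.76 -0.99]
place (0.484, -0.2515) [ 0.71  0.58 -0.44  1.99  0.39  0.66  0.12]
```

The top view shows the caddy at about (200,212), with the long slate in its far groove (203,198) and the short one at (197,229). The board is at (394,220), which agrees with the networks. I'm moving to push from the left end.

```bash
cat >> h.py <<'E'
c=np.array([.5025,.2195]);a=np.radians(83.3);ux=np.array([np.cos(a),np.sin(a)]);uy=np.array([-ux[1],ux[0]])
P=lambda x,y=-.0345:c+ux*x+uy*y
pi=np.pi
E
python3 - <<'E'
from h import *
movep([.32,-.42,.22],[pi,0,.8])
movep([.42,-.05,.22],[pi,0,1.45])
gripper_to(0.0,20)
movep([*P(.115),.12],[pi,0,a])
print(read_state()["clock"])
print("down",move_linear([*P(.115),.0315],until_force=8,feed=.1), read_state()["eef_pos"],read_state()["wrist_force"])
print("push",move_linear([*P(.0),.0315],until_force=15,feed=.05))
s=read_state();print(s["clock"],s["eef_pos"],s["wrist_force"],(s["eef_pos"][:2]-c)@ux)
save(camera("top"),"b.png")
for t in("long_slate","short_slate"):
  for r in rect(t,"top",.034):print(t,r,(r[1]/1000-c)@ux)
E
```

```text
5.9167
down False [0.55055877 0.3301907  0.03215141] [ 0.41485147 -0.31928133  0.20730533]
push False
9.4 [0.53678029 0.21562279 0.03150317] [0.20244723 0.6046655  0.10364431] 0.00014877355192996028
long_slate (0.85, array([525.9, 119.8]), array([156.2,  53.4]), 83.2, [[490.0, 45.0], [543.0, 39.0], [562.0, 194.0], [509.0, 201.0]]) -0.09628901851086266
short_slate (0.6, array([526.1, 120.9]), array([153.9,  50.1]), 83.3, [[492.0, 47.0], [542.0, 42.0], [560.0, 194.0], [510.0, 200.0]]) -0.09517319664895044
```

Run:
```python
from h import *
b=camera("scene");t=cv2.imread("pics/b.png")[:,:,::-1]
for r in rect("long_slate","scene",.034):print(r,(r[1]/1000-c)@ux)
save(np.hstack([cv2.resize(t[150:270,130:290],(400,300)),cv2.resize(b,(400,300))]),"c.png")
save(b,"c2.png")
```

```text
(0.87, array([517.8, 127.1]), array([167.6,  59.5]), 82.5, [[477.0, 48.0], [536.0, 40.0], [558.0, 206.0], [499.0, 214.0]]) -0.08998390573973632
```

View pics/c.png

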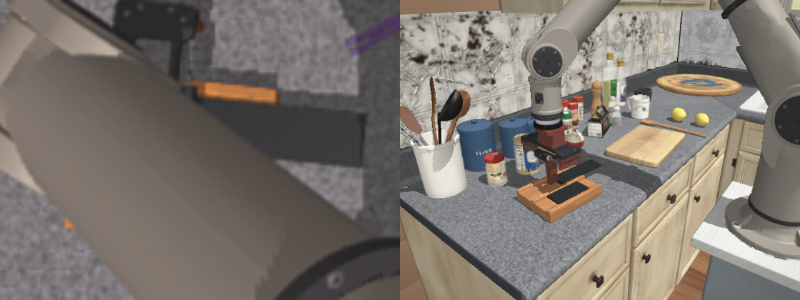

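View pics/c2.png

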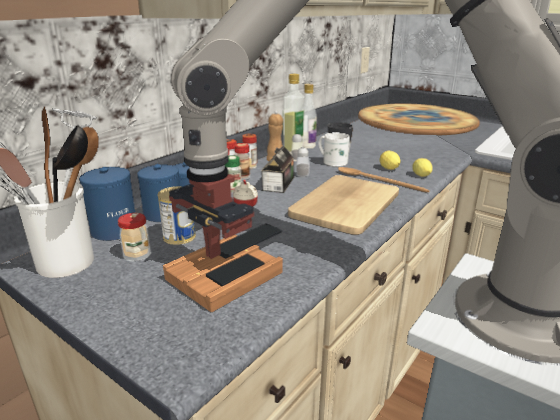

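Run:
```python
from h import *
w=camera("wrist");b=cv2.imread("pics/c2.png")[:,:,::-1]
for r in rect("long_slate","wrist",.034):print(r,(r[1]/1000-c)@ux)
save(np.hstack([cv2.resize(w,(400,300)),cv2.resize(b[200:320,150:310],(400,300),interpolation=cv2.INTER_CUBIC)]),"d.png")
```

```text
(0.62, array([528.6, 149.7]), array([26.9,  5.8]), 83.1, [[524.0, 137.0], [530.0, 136.0], [533.0, 163.0], [527.0, 163.0]]) -0.06627820509949371
```

View pics/d.png

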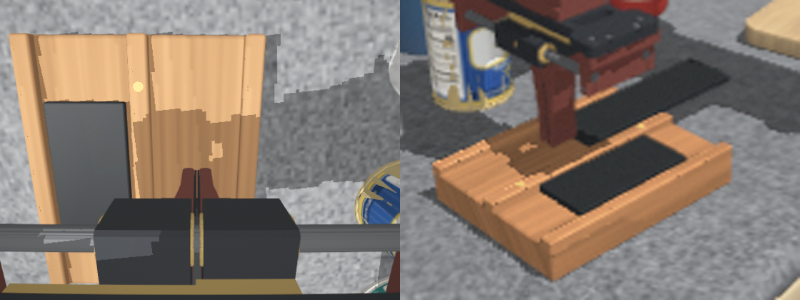

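The slate sits against the fingers and still looks flat, but my push went 15 mm too far, so it is near its tipping point. I'll back off gently and check whether it stays flat.

Run:
```python
from h import *
move_linear([*P(.03),.0315],feed=.06)
b=camera("scene")
for r in rect("long_slate","scene",.034):print(r,(r[1]/1000-c)@ux)
move_linear([*P(.03),.13],feed=.15)
gripper_to(.086)
movep([*P(-.115),.13],[pi,0,a])
b=camera("scene");w=camera("wrist")
for k in("scene","wrist"):
  for r in rect("long_slate",k,.034):print(k,r,(r[1]/1000-c)@ux)
print(read_state()["clock"])
save(np.hstack([cv2.resize(w,(400,300)),cv2.resize(b[200:320,150:310],(400,300),interpolation=cv2.INTER_CUBIC)]),"e.png")
```

```text
(0.91, array([513.8, 127.2]), array([124.4,  47.9]), 45.4, [[453.0, 100.0], [487.0, 66.0], [575.0, 155.0], [540.0, 188.0]]) -0.09035127162317978
scene (0.63, array([519.3, 133.6]), array([138.5,  53.5]), 41.8, [[450.0, 107.0], [486.0, 67.0], [589.0, 160.0], [553.0, 200.0]]) -0.08335329041208715
wrist (0.67, array([525.8, 131.1]), array([142.3,  53.4]), 83.5, [[491.0, 63.0], [544.0, 57.0], [560.0, 199.0], [507.0, 205.0]]) -0.08507785724478771
13.4917
```

View pics/e.png

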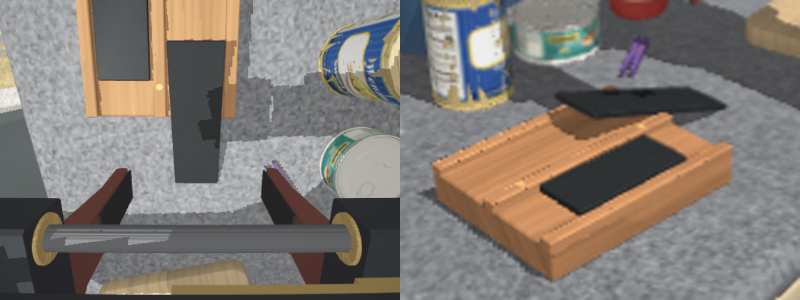

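It tipped on release. The right end now rests on the worktop, and the slate leans steadily on the caddy's end, with the short slate untouched. I'll measure the tilt and grip it with the tool tilted to match.

```bash
cat > fit.py <<'E'
from h import *
from scipy.optimize import least_squares
camera("wrist");ci=camera_info("wrist")
o=outline_of("long_slate","wrist")[0]
m=max(cv2.findContours(o["pixels"].astype(np.uint8),0,1)[0],key=cv2.contourArea).reshape(-1,2)
def S(z):
    Q=ray_plane(m,ci,z)-c; return Q@ux,Q@uy
x,y=S(.0056); k=x<x.min()+.004; print("right end s",x.min(),np.percentile(x,2),"y",y[k].min(),y[k].max())
for th in(.3,.35,.4,.45):
    z=.0056+.16*np.sin(th); x2,y2=S(z); k=x2>x2.max()-.004
    print(th,"left end s",x2.max(),"y",y2[k].min(),y2[k].max(),"pred",x.min()+.16*np.cos(th),"pivot th",np.arcsin(min(1,.028/np.hypot(.028,-.09-x.min()+.002))))
print(read_state()["eef_pos"],o["p"])
E
python3 fit.py
```

```text
right end s -0.16908122144937177 -0.16906865317250647 y -0.05808567615497592 -0.008018298820265751
0.3 left end s -0.016105331953551506 y -0.0585045458881377 -0.008563516946467674 pred -0.016227383189274802 pivot th 0.33251086434609317
0.35 left end s -0.01689728565474788 y -0.05770985508656346 -0.008746068242027751 pred -0.018781587393791127 pivot th 0.33251086434609317
0.4 left end s -0.01767491282752786 y -0.056929540327848506 -0.00953789673703944 pred -0.021711462408910143 pivot th 0.33251086434609317
0.45 left end s -0.01843626980893997 y -0.05616555199250962 -0.010313157908280527 pred -0.02500968507294346 pivot th 0.33251086434609317
[0.52340199 0.10269902 0.13008693] 0.82
```

```bash
cat >> h.py <<'E'
th=.34
n=np.r_[-ux*np.sin(th),np.cos(th)]
G=np.r_[P(-.167+.060*np.cos(th),-.0335),.060*np.sin(th)]+.0005*n
E
python3 - <<'E'
from h import *
O=[pi,-th,a]
print(inverse_kinematics(G,O))
movep(G+.09*n,O)
print(move_linear(G,feed=.08,until_force=6))
s=read_state();print(s["eef_pos"]-G,s["wrist_force"])
gripper_to(.03,45)
s=read_state();print(s["clock"],s["gripper_width"],s["grip_force"],s["wrist_force"])
move_linear(G+[0,0,.02],feed=.04)
move_linear(G+[0,0,.10],feed=.12)
s=read_state();print(s["clock"],s["gripper_width"],s["grip_force"],s["wrist_force"])
b=camera("scene");w=camera("wrist")
save(np.hstack([cv2.resize(w,(400,300)),cv2.resize(b[120:300,110:350],(400,300))]),"f.png")
E
```

```text
[ 0.54834072  0.70472723 -0.84478285  2.05567761  0.37044902  0.50821579
 -0.57328259]
False
[ 0.00037975 -0.00018489  0.00038619] [-1.17306407  2.16723819  0.20591286]
16.0667 0.04911391168904405 44.998950362205505 [-0.27898581 -0.18914635  0.15722375]
17.5333 0.049331192414441186 44.99775409698486 [-0.32833892 -0.75150659 -0.01055401]
```

View pics/f.png

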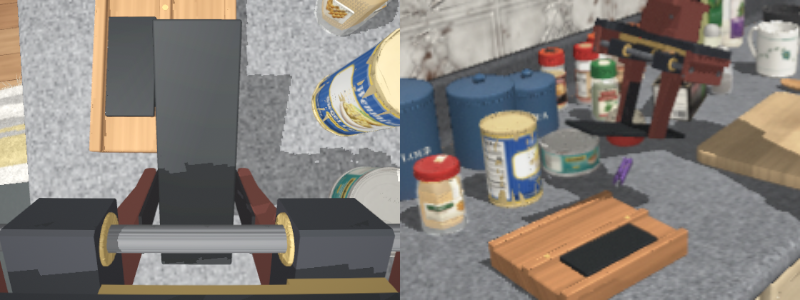

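The slate is held square to the fingers and the short slate is undisturbed. Next I carry it to the board and level the tool.

```bash
cat > pl.py <<'E'
from h import *
ps=np.radians(95.7); O=[pi,0,ps]
T=np.array([.481,-.2215])-.020*np.array([np.cos(ps),np.sin(ps)])
E
python3 - <<'E'
from pl import *
p=read_state()["eef_pos"]
movep([.47,-.05,.14],[pi,-.17,(a+ps)/2])
movep([*T,.10],O)
move_linear([*T,.045],feed=.08)
s=read_state();print(s["clock"],s["gripper_width"],s["grip_force"],s["wrist_force"])
b=camera("scene");w=camera("wrist")
for r in rect("long_slate","wrist",.051):print(r)
save(np.hstack([cv2.resize(w,(400,300)),cv2.resize(b[120:300,210:450],(400,300))]),"g.png")
E
```

```text
19.9583 0.04903531785681558 44.99774515628815 [ 0.54035714  0.33875786 -1.03552395]
(0.62, array([ 479.3, -205.9]), array([ 50. , 127.5]), 5.7, [[448.0, -145.0], [461.0, -272.0], [510.0, -267.0], [498.0, -140.0]])
```

View pics/g.png

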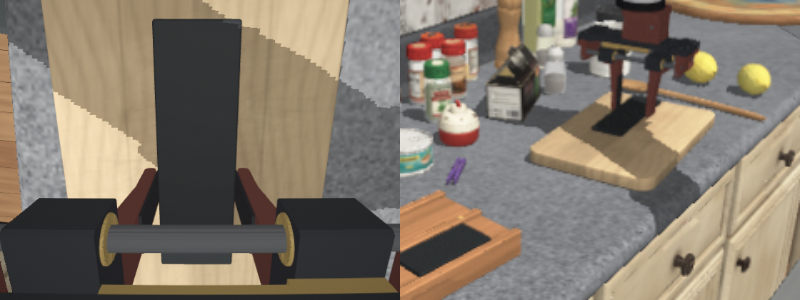

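The slate is level over the board. Its visible end puts the centre at about (481,-222) mm, which is on target, so I'll lower and release.

Run:
```python
from pl import *
print(move_linear([*T,.0215],feed=.02,until_force=4))
s=read_state();print(s["eef_pos"],s["wrist_force"])
sleep(.2)
gripper_to(.07)
sleep(.2)
move_linear([*T,.05],feed=.05)
gripper_to(.086)
move_linear([*T,.15],feed=.15)
movep([.40,0,.2],[pi,0,1.5])
t=camera("top")
for k,z in(("long_slate",.028),("short_slate",.034),("board",.022)):
  for r in rect(k,"top",z):print(k,r)
print(read_state()["clock"])
save(t,"i.png")
```

```text
True
[ 0.48288518 -0.24134615  0.02256058] [-0.13016771 -0.01492398  5.12655319]
long_slate (0.65, array([ 483. , -220.6]), array([ 51.9, 160.4]), 6.1, [[449.0, -144.0], [466.0, -303.0], [517.0, -298.0], [500.0, -138.0]])
short_slate (0.87, array([469. , 222.6]), array([107.3,  50.2]), 83.2, [[438.0, 172.0], [487.0, 166.0], [500.0, 273.0], [450.0, 279.0]])
short_slate (0.41, array([ 482.1, -217.9]), array([198.4, 297.5]), 5.5, [[369.0, -79.0], [398.0, -375.0], [595.0, -357.0], [567.0, -60.0]])
board (0.81, array([ 481.9, -221.3]), array([200.7, 303.3]), 5.5, [[368.0, -80.0], [396.0, -382.0], [596.0, -363.0], [567.0, -61.0]])
25.3167
```

View pics/i.png

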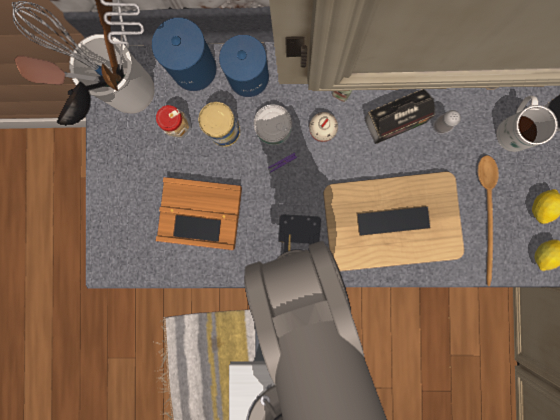

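The slate lies centred on the board at (394,220) and the short slate is unmoved at (197,229).

```bash
python3 -c "
from rig import *
print(finish_job())"
```

```text
the job is handed in; nothing more can be done
None
```

The job is handed in at about 25 s: the long slate lies flat, centred within about 2 mm and 1° on the board, and the short slate is where it was; I pushed the long slate too far, so it tipped against the caddy's end before I picked it up, and I haven't seen the judge's result.

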